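# Find the washing-machine foot that has lost its grip

### The arm

A 7-joint arm with a two-finger parallel gripper is mounted at the origin on a cart in front of the work surface, level with it; the furniture and walls round the work are solid. World frame = base frame: x ahead of the robot, y to its left, z up, the work surface at z = 0. Lengths are in m, angles in rad, forces in N, time in s.
With the tool pointing down it reaches from about 0.425 to 0.875 m from the base axis. Payload 4.7 kg.
Tool frame: the origin (TCP) lies between the finger pads; the fingertips stand 25 mm ahead of it and the grasp point (between the pads) lies 6 mm ahead of it; z points along the fingers, y is the direction in which the jaws open and shut (so a half turn about z gives the same grasp; the last joint's range is limited). The gripper opens to 87 mm and grips with 3 to 60 N. Pads are 19 mm wide; open, the fingers measure 117 mm over their backs; the gripper's body (75 mm by 190 mm) begins 51 mm behind the grasp point.
Start: joints at [1.227, 0.321, -0.07, 1.45, 0.023, 1.371, -0.057], TCP at [0.228, -0.609, 0.248] pointing down, gripper open.
Joint ranges: [-2.86, 2.86], [-0.3, 2.09], [-1.38, 1.24], [0.06, 2.45], [-1.56, 4.7], [0.09, 2.05], [-2.69, 2.69]. Speed limits (rad/s): [2.57, 2.57, 3.14, 3.14, 3.14, 3.14, 3.14].

### API

Orientations are given as a rotation vector (axis times angle).
In Python, from bench import * gives the robot as it stands.
- The arm moves only by the tool send_rows, never from a script. Its arguments are lists of equal length, an entry for each row: "rotation": the turn, a rotation vector about the tool's x, y, z in degrees, a list of three; "slide": the shift along the tool's x, y, z in mm, a list of three; "fingers": the gripper command: -1 is fully open, 1 is shut, values between are in proportion. In form: {"rotation": [[wx, wy, wz], ...], "slide": [[tx, ty, tz], ...], "fingers": [fingers, ...]}. A call has 1 to 12 rows; each row is the pose to reach, as a shift and turn from the pose commanded when the call began, along the tool's axes at that moment; what a row does not reach only later rows make up. A row lasts 1/10 s, in which the tool goes at most 50 mm and 8.59 degrees, less where a joint would pass 70% of its speed; a pose out of reach is approached as far as the arm can. A call with a gripper value outside its range is refused whole. The fingers move at their own pace and stop on an object; "force" is the grip in N (left out, the last holds). Time passes only in rows, so rows that repeat a pose let the fingers close. It gives the time, the measured TCP pose, the force and the opening at its end, in the units of the state.
- get_state(): the state, without advancing time (a new reading comes with each control period).
- get_image(name): name is "scene" or "top"; returns the picture (384x512x3 uint8, red, green, blue); there is no depth.
- camera_model(name): a dict with "intrinsics" (3x3 intrinsics, pixels), "rvec" (rotation vector, rad) and "tvec" (3), from world to camera coordinates, as OpenCV has them. Camera axes: x right, y down, z forward; pixel columns grow to the right and rows downward; lengths in m; the calibration is good to about 2 mm. A picture is of the moment at which its call begins. camera_model takes no time and is no camera call.
- close_job(): hands the job in, once; it reports no verdict.
The state is a dict: "time": time; "joint_positions": joint angles; "qd": joint speeds; "joint_torque": joint torques, N m; "position": TCP position; "tool_rot": TCP orientation; "ft_force": force on the tool from outside, world axes, zero at the start; "torque": the same for the moment, N m; "grip_width": opening from 0.0 (shut) to 1.0 (fully open).
Only numpy, scipy, OpenCV 4.12 (cv2) and the standard library are available. Lean on these libraries where they do the work, as an engineer would, in place of code of your own. Each camera call takes 0.05 s, during which the arm holds its last target.

### The job

Raise the tile board of the slip tester slowly by its handle until one of the two machine feet slides down to the stop rail by itself while the other still holds on the start line, and leave the board at that angle. Then note the angle by bringing the index arm level with the board's edge, touching neither foot before that. Finally stand the foot that slid upright in the steel tray, leaving the other foot, the board and the index as they are.

Things in the scene. Friction and masses are not known exactly. Their poses are not given: they have to be found in the camera images.
- tester: Slip tester, fixed on the worktop: grey metal base plate 190 x 370 mm, 16 mm high, carrying a hinged tile board, a white quadrant with ticks and an index arm. Origin: underside, near the base's middle; x points away from the robot at zero yaw, y left, z up. Axle of board and index: along x through y -150, z 32 mm; both reach from it to +y.
- board (a joint): Tilt of the tile board about the axle, rad: 0 level, to 0.80, grows as the handle end is raised; stiff, it stays where left. About 9 N at the handle raise it.
- board_handle (a point): Middle of the board's handle: black round bar, diameter 14 mm, 96 mm long, parallel to the axle, 325 mm from it along the board and 30 mm above the axle's plane (62 mm above the worktop when level). Held by two thin steel arms 45 mm either side of this point; free space below and round it. It can turn between finger pads.
- board_mark (a point): Point on the dark sight line along the board's near edge, 200 mm from the axle; axes as the board's (y up the slope, z off its face). The board is 150 mm wide and 284 mm long; its glazed white face lies 12 mm above the axle's plane. On it a steel stop rail, 30 to 38 mm from the axle and 16 mm tall, and a thin dark start line 200 mm from the axle.
- index (a joint): Angle of the index arm about the same axle, rad, counted as the board's: 0 level, to 0.90. Parked above the board at 0.50 to 0.70. Level with the board's edge when both joints read the same. It swings past the board without touching it, stays where left and needs about 1 N at the knob.
- index_knob (a point): Middle of the index arm's knob: black round bar, diameter 16 mm, 32 mm long, parallel to the axle, 200 mm from it on the arm's centre line, 134 mm to the -x side of the tester's origin (59 mm clear of the board's near edge), on an 8 mm steel stem. It can turn between finger pads.
- index_mark (a point): Point on the centre line of the index arm (flat steel strip, 6 mm wide), 200 mm from the axle, beside the board's near edge. It meets board_mark when the index is level with the board.
- foot_1: One of two machine feet that look alike: black rubber sole, diameter 44 mm, 14 mm high, a nut of 19 mm up to 22 mm, then a steel stem of 12 mm up to 60 mm; 90 to 145 g. Origin: middle of its underside, z along the stem. Stands upright on the start line (within 5 mm), 35 mm to either side of the board's middle. Only the test shows which foot slips first, but one lets go between 0.22 and 0.36 rad.
- foot_2: The other machine foot, same size and look, on the start line 35 mm to the other side of the board's middle. The better foot lets go 0.07 rad or more after the worn one. A foot that slides ends against the stop rail, its middle 60 mm from the axle, still upright on the board.
- tray: Square open steel tray, 130 x 130 mm, 29 mm high with its rim, floor 3 mm, fixed on the worktop to the left or right of the tester. Origin: middle of its underside.
Not all that is in view belongs to the job. What is shaped like the foot_2 but green is not meant. Leave any turquoise look-alike of the foot_1 alone.

How it is judged:
On the way, in this order (a step that is already met when the one before it is completed fails the run):
1. one foot has slid down to the stop rail of the raised board and the other still stands on the start line (((y of foot_1 in the frame of board_mark between -0.155 and -0.12 m and z of foot_1 in the frame of board_mark between 0.004 and 0.025 m and y of foot_2 in the frame of board_mark between -0.02 and 0.03 m and z of foot_2 in the frame of board_mark between 0.004 and 0.02 m) or (y of foot_2 in the frame of board_mark between -0.155 and -0.12 m and z of foot_2 in the frame of board_mark between 0.004 and 0.025 m and y of foot_1 in the frame of board_mark between -0.02 and 0.03 m and z of foot_1 in the frame of board_mark between 0.004 and 0.02 m)) and value of joint board above 0.2 rad), for 0.2 s.
2. the index arm is level with the board's edge (distance between index_mark and board_mark below 0.006 m and value of joint board above 0.2 rad), for 0.3 s.
At the end, for the whole second after the job is handed in: The foot that slid stands upright (within 9 degrees) on the tray's floor, clear of its walls, at rest; the other foot still stands within 20 mm of the start line of the board, which is still raised (over 0.2 rad); the index mark is within 6 mm (about 1.7 degrees) of the board mark (all of step 2 and ((x of foot_1 in the frame of tray between -0.045 and 0.045 m and y of foot_1 in the frame of tray between -0.045 and 0.045 m and z of foot_1 in the frame of tray between -0.002 and 0.01 m and angle between foot_1's own z axis and vertical below 0.15 rad and y of foot_2 in the frame of board_mark between -0.02 and 0.03 m and z of foot_2 in the frame of board_mark between 0.004 and 0.02 m) or (x of foot_2 in the frame of tray between -0.045 and 0.045 m and y of foot_2 in the frame of tray between -0.045 and 0.045 m and z of foot_2 in the frame of tray between -0.002 and 0.01 m and angle between foot_2's own z axis and vertical below 0.15 rad and y of foot_1 in the frame of board_mark between -0.02 and 0.03 m and z of foot_1 in the frame of board_mark between 0.004 and 0.02 m)) and linear speed of each of foot_1, foot_2 below 0.02 m/s); the robot touches nothing.
It fails at once if a foot is touched before the angle is noted on the index ((contact force between any of the fingers, the arm and foot_1 above 0.3 N or contact force between any of the fingers, the arm and foot_2 above 0.3 N) and distance between index_mark and board_mark above 0.02 m).
It fails at once if both feet slid: the board was raised too far or jolted (y of each of foot_1, foot_2 in the frame of board_mark below -0.03 m).
It fails at once if the board was raised fast (over 0.6 rad/s) instead of slowly (velocity of joint board above 0.6 rad/s).
It also fails if it takes over 72 s, if anything falls off the work surface, if the arm or the gripper's body presses on something with over 40 N, if the wrist force passes 120 N, or if a joint passes its speed limit or range.

## Working session

There is one attempt and no reset: what is moved stays moved. The work goes in short steps, Python scripts to look and compute and a tool call to move; the robot and the scene stay as the last step left them, time stands still between calls to the robot, and variables do not carry over. Pictures are saved under pics/ and viewed, and the job is handed in when it is done.

Besides the shell and the picture viewer there is one more tool, called after "Call:" as name(argument=value, ...) on one line, values as JSON. send_rows: Moves the arm, as the interface text tells. Its arguments: {"type":"object","properties":{"rotation":{"type":"array"},"slide":{"type":"array"},"fingers":{"type":"array"},"force":{"type":"number"}},"required":["rotation","slide","fingers"]}

```bash
ls; mkdir -p pics
python3 - <<'E'
from bench import *
import cv2
s=get_state();print(s)
for n in("scene","top"):
    im=get_image(n);cv2.imwrite(f"pics/{n}0.png",cv2.cvtColor(im,cv2.COLOR_RGB2BGR));print(n,camera_model(n))
E
```

```text
pics
{'time': 0.0, 'joint_positions': array([ 1.22711957,  0.32179696, -0.07006886,  1.45167567,  0.02260415,
        1.37077431, -0.05689331]), 'qd': array([ 0.00151045, -0.00073583,  0.00149922,  0.00125091,  0.00104353,
        0.00072606,  0.00036369]), 'joint_torque': array([-9.00586042e-05, -4.91287458e+01, -4.03918857e-01, -3.12527239e+01,
       -6.37667114e-02,  4.38751420e-02,  1.74004763e-04]), 'position': array([ 0.22739567, -0.60839342,  0.24647791]), 'tool_rot': array([-3.08966602e+00, -5.58714275e-01,  6.85709084e-04]), 'ft_force': array([0.08781566, 0.8408588 , 1.04180598]), 'torque': array([-0.02021965, -0.02420894,  0.03819323]), 'grip_width': 1.003188941696695}
scene {'intrinsics': array([[498.88051579,   0.        , 252.83921414],
       [  0.        , 498.88051579, 193.65329298],
       [  0.        ,   0.        ,   1.        ]]), 'rvec': array([ 1.94895038, -1.8405581 ,  0.55636488]), 'tvec': array([-0.03686651,  0.5233215 ,  1.20914667])}
top {'intrinsics': array([[381.96951001,   0.        , 252.11446142],
       [  0.        , 381.96951001, 196.87831901],
       [  0.        ,   0.        ,   1.        ]]), 'rvec': array([ 2.1957783 , -2.1556202 ,  0.08986145]), 'tvec': array([-0.02126946,  0.58392665,  1.18759903])}
```

View pics/scene0.png

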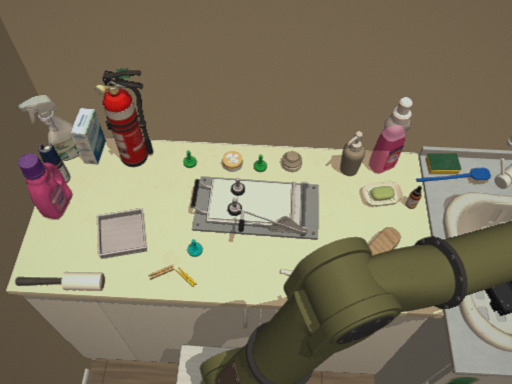

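View pics/top0.png

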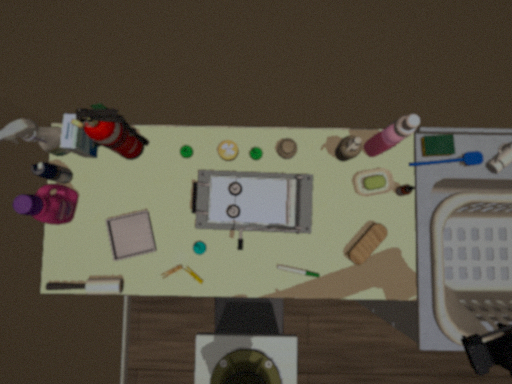

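The scene view shows the tester at about (257,207), with its handle at the left end (195,193). The tray is at (121,233). The feet on the board are at (238,187) and (235,207), and the index knob is at (241,226). The look-alikes are green at (190,158) and (260,162), and turquoise at (195,248).

Run:
```python
import cv2
a=cv2.imread("pics/scene0.png")[165:275,80:330];cv2.imwrite("pics/s_crop.png",cv2.resize(a,None,fx=3.2,fy=3.2,interpolation=cv2.INTER_CUBIC))
a=cv2.imread("pics/top0.png")[160:265,100:325];cv2.imwrite("pics/t_crop.png",cv2.resize(a,None,fx=3.5,fy=3.5,interpolation=cv2.INTER_CUBIC))
```

```text
(no output)
```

View pics/s_crop.png

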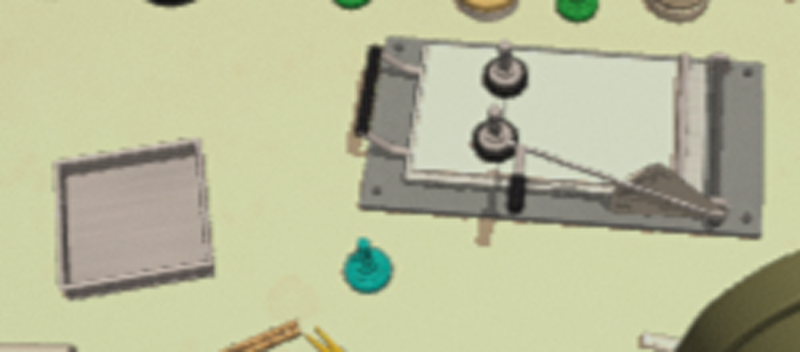

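View pics/t_crop.png

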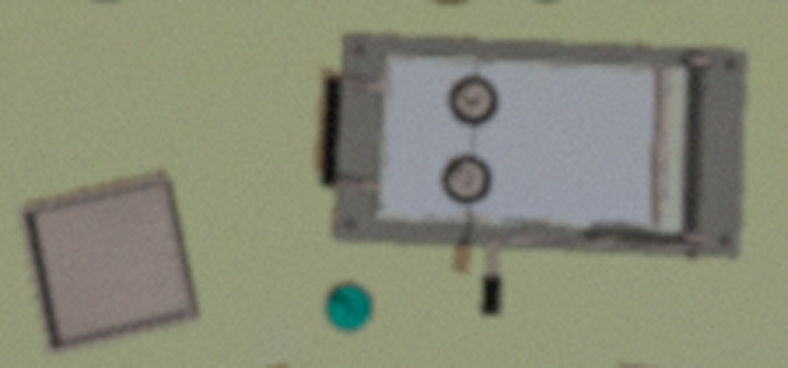

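```bash
cat > h.py <<'E'
import numpy as np, cv2
from bench import *
def cam(n):
    c=camera_model(n);R=cv2.Rodrigues(np.array(c["rvec"]))[0];return np.array(c["intrinsics"]),R,np.array(c["tvec"])
def ray(n,p):
    K,R,t=cam(n);d=R.T@np.linalg.inv(K)@np.array([p[0],p[1],1.]);return -R.T@t,d/np.linalg.norm(d)
def onz(n,p,z):
    o,d=ray(n,p);return o+d*(z-o[2])/d[2]
def tri(p1,p2):
    o,d=ray("top",p1);q,e=ray("scene",p2)
    A=np.stack([d,-e],1);s=np.linalg.lstsq(A,q-o,rcond=None)[0]
    a=o+d*s[0];b=q+e*s[1];return (a+b)/2,np.linalg.norm(a-b)
def proj(n,X):
    K,R,t=cam(n);u=K@(R@np.array(X)+t);return u[:2]/u[2]
T=lambda p:(100+(p[0]+.5)/3.5-.5,160+(p[1]+.5)/3.5-.5)
S=lambda p:(80+(p[0]+.5)/3.2-.5,165+(p[1]+.5)/3.2-.5)
E
python3 - <<'E'
from h import *
np.set_printoptions(precision=4,suppress=True)
bt=[onz("top",T(p),.016) for p in[(346,36),(746,52),(738,256),(334,238)]]
bs=[onz("scene",S(p),.016) for p in[(388,38),(763,63),(760,236),(360,208)]]
for b in (bt,bs):
    b=np.array(b);print(b, b.mean(0));print([np.linalg.norm(b[i]-b[(i+1)%4]) for i in range(4)]); d=b[0]+b[3]-b[1]-b[2];e=b[0]+b[1]-b[2]-b[3];print(np.arctan2(-d[0],d[1]),np.arctan2(e[1],e[0]))
for n,f,c in(("top",T,[(24,205),(165,172),(197,317),(54,349)]),("scene",S,[(54,161),(199,141),(214,265),(66,290)])):
    b=np.array([onz(n,f(p),.029) for p in c]);print("tray",b,b.mean(0),[np.linalg.norm(b[i]-b[(i+1)%4]) for i in range(4)])
print("handle",tri(T((333,80)),S((375,47))),tri(T((327,183)),S((365,134))))
print("knob",tri(T((491,293)),S((517,194))))
print("feet top",[tri(T(a),S(b)) for a,b in(((474,97),(506,47)),((467,178),(495,112)))])
print("teal",onz("top",T((349,306)),0.03))
for n in("scene",):print(-cam(n)[1].T@cam(n)[2], -cam("top")[1].T@cam("top")[2])
E
```

```text
[[ 0.6689  0.1638  0.016 ]
 [ 0.6608 -0.2041  0.016 ]
 [ 0.4741 -0.1977  0.016 ]
 [ 0.4836  0.169   0.016 ]] [ 0.5718 -0.0173  0.016 ]
[np.float64(0.3679013290211767), np.float64(0.18675173690232183), np.float64(0.36683085369096863), np.float64(0.18542223023258783)]
-0.02398101560723258 -0.031039885771701678
[[ 0.6674  0.1615  0.016 ]
 [ 0.6607 -0.2046  0.016 ]
 [ 0.4711 -0.1985  0.016 ]
 [ 0.4778  0.1663  0.016 ]] [ 0.5692 -0.0188  0.016 ]
[np.float64(0.36613181469029416), np.float64(0.1897602870907537), np.float64(0.36487372473412427), np.float64(0.18959184137036447)]
-0.018362755823739675 -0.028698194394684733
tray [[0.508  0.4472 0.029 ]
 [0.54   0.3214 0.029 ]
 [0.4109 0.2873 0.029 ]
 [0.3802 0.4138 0.029 ]] [0.4598 0.3675 0.029 ] [np.float64(0.12984600105952748), np.float64(0.13358657278932975), np.float64(0.13021333393892512), np.float64(0.13206563258379816)]
tray [[0.5026 0.4499 0.029 ]
 [0.532  0.3213 0.029 ]
 [0.4061 0.286  0.029 ]
 [0.3743 0.4106 0.029 ]] [0.4538 0.3669 0.029 ] [np.float64(0.1319608905702907), np.float64(0.13073869158033297), np.float64(0.12858761236264643), np.float64(0.1342450246524255)]
handle (array([0.6218, 0.1657, 0.0665]), np.float64(0.0016082790349652685)) (array([0.5315, 0.1673, 0.0586]), np.float64(0.005796343787740263))
knob (array([0.4405, 0.0206, 0.1248]), np.float64(0.0021465025433064448))
feet top [(array([0.6051, 0.0405, 0.102 ]), np.float64(9.280332211932783e-05)), (array([0.5361, 0.0453, 0.1   ]), np.float64(0.0006000214352471458))]
teal [0.4232 0.1515 0.03  ]
[-0.2142 -0.0307  1.3002] [ 0.4801 -0.0156  1.2333]
```

```bash
cat >> h.py <<'E'
from scipy.spatial.transform import Rotation as Ro
YAW=-0.026
def goal(sign=1,tilt=0.,yaw=YAW):
    # jaws along tester y, tool z down, then tilt about tester x (positive = board angle)
    x=np.array([-1,0,0.])*sign; y=np.array([0,1,0.])*sign; z=np.array([0,0,-1.])
    x=np.cross(y,z)
    return Ro.from_euler('z',yaw)*Ro.from_euler('x',tilt)*Ro.from_matrix(np.stack([x,y,z],1))
def rel(p,R,s=None):
    s=s or get_state();C=Ro.from_rotvec(s["tool_rot"])
    return np.round(C.inv().apply(np.array(p)-s["position"])*1000,1),np.round((C.inv()*R).as_rotvec()*180/np.pi,2)
E
python3 - <<'E'
from h import *
for s in(1,-1): print(rel([.577,.1665,.20],goal(s)))
print(Ro.from_rotvec(get_state()["tool_rot"]).as_matrix())
E
```

```text
(array([ 598.8, -603.3,   47.5]), array([-3.0000e-02, -1.3000e-01, -1.5801e+02]))
(array([ 598.8, -603.3,   47.5]), array([-9.000e-02,  2.000e-02,  2.199e+01]))
[[ 9.36652997e-01  3.50258033e-01 -6.87735649e-04]
 [ 3.50258693e-01 -9.36651724e-01  1.54749198e-03]
 [-1.02147285e-04 -1.69034839e-03 -9.99998566e-01]]
```

Candidates for the handle: the black bar at scene (195,193). The similar black knob at (241,226) belongs to the index. Candidates for the feet: black ones on the board, with green (190,158) and (260,162) and turquoise (195,248) excluded. The crops confirm the choice. Next I go above the handle.

Call:
send_rows(rotation=[[0,0,22],[0,0,22],[0,0,22],[0,0,22],[0,0,22],[0,0,22],[0,0,22],[0,0,22],[0,0,22],[0,0,22],[0,0,22],[0,0,22]], slide=[[599,-603,47],[599,-603,47],[599,-603,47],[599,-603,47],[599,-603,47],[599,-603,47],[599,-603,47],[599,-603,47],[599,-603,47],[599,-603,47],[599,-603,47],[599,-603,47]], fingers=[0.2,0.2,0.2,0.2,0.2,0.2,0.2,0.2,0.2,0.2,0.2,0.2], force=30)

```text
time: 1.3
position: [0.4744, -0.061, 0.2142]
tool_rot: [3.141, -0.041, 0.0]
ft_force: [1.1, -1.1, -0.6]
grip_width: 0.401
```

Run:
```python
from h import *
s=get_state();print(s["time"],s["position"],s["joint_positions"],s["grip_width"]);print(rel([.577,.1665,.14],goal(-1)))
```

```text
1.3 [ 0.47443224 -0.06100423  0.21424744] [ 6.43358193e-01 -4.25650704e-03 -5.64935499e-01  1.89024619e+00
 -1.71438661e-03  1.25473182e+00 -1.51820930e+00] 0.40124430832028574
(array([  96.5, -230.2,   74.1]), array([ 0.04, -0.01, -0.02]))
```

Call:
send_rows(rotation=[[0,0,0],[0,0,0],[0,0,0],[0,0,0],[0,0,0],[0,0,0],[0,0,0],[0,0,0]], slide=[[96,-228,20],[96,-228,30],[96,-228,40],[96,-228,50],[96,-228,60],[96,-228,60],[96,-228,60],[96,-228,60]], fingers=[0.2,0.2,0.2,0.2,0.2,0.2,0.2,0.2])

```text
time: 2.1
position: [0.5762, 0.161, 0.1544]
tool_rot: [3.14, -0.043, -0.001]
ft_force: [0.3, -0.5, 0.1]
grip_width: 0.399
```

Run:
```python
from h import *
s=get_state();print(s["time"],s["position"],s["ft_force"],s["grip_width"]);print(rel([.577,.1665,.068],goal(-1)))
for n,b in(("scene",(150,110,330,270)),("top",(150,130,330,270))):
    a=cv2.cvtColor(get_image(n),cv2.COLOR_RGB2BGR)[b[1]:b[3],b[0]:b[2]];cv2.imwrite(f"pics/a1{n}.png",cv2.resize(a,None,fx=3,fy=3,interpolation=cv2.INTER_CUBIC))
```

```text
2.1 [0.57615356 0.16097435 0.15441821] [ 0.33897369 -0.53539942  0.09756962] 0.3987376115018028
(array([ 0.7, -5.7, 86.4]), array([ 0.08,  0.02, -0.08]))
```

View pics/a1scene.png

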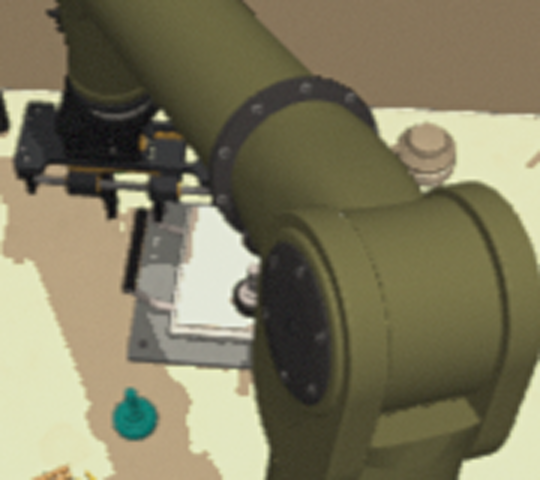

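Call:
send_rows(rotation=[[0,0,0],[0,0,0],[0,0,0],[0,0,0],[0,0,0]], slide=[[1,-4,20],[1,-4,40],[1,-4,50],[1,-4,50],[1,-4,50]], fingers=[0.2,0.2,0.2,0.2,0.2])

```text
time: 2.7
position: [0.5778, 0.1658, 0.1053]
tool_rot: [3.141, -0.043, 0.002]
ft_force: [-0.4, 0.4, 0.8]
grip_width: 0.398
```

View pics/a1top.png

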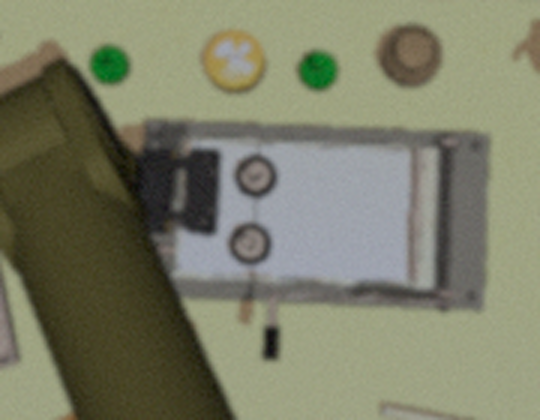

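Run:
```python
from h import *
s=get_state();print(s["time"],s["position"],s["ft_force"],s["grip_width"]);print(rel([.577,.1665,.068],goal(-1)))
```

```text
2.7 [0.5777961  0.16581156 0.10530381] [-0.36895372  0.35903835  0.79407528] 0.39841275784143526
(array([-0.9, -0.7, 37.3]), array([ 0.01, -0.07, -0.07]))
```

The top view shows both feet at crop (257,175) and (250,242), still on the start line, and the gripper over the handle. Next I descend and grip.

Call:
send_rows(rotation=[[0,0,0],[0,0,0],[0,0,0],[0,0,0],[0,0,0],[0,0,0],[0,0,0]], slide=[[-1,-1,15],[-1,-1,30],[-1,-1,38],[-1,-1,38],[-1,-1,38],[-1,-1,38],[-1,-1,38]], fingers=[0.2,0.2,0.2,0.2,0.2,0.2,0.2])

```text
time: 3.4
position: [0.5767, 0.1677, 0.067]
tool_rot: [-3.141, 0.041, -0.002]
ft_force: [0.8, -0.0, 1.2]
grip_width: 0.403
```

Run:
```python
from h import *
s=get_state();print(s["time"],s["position"],s["ft_force"],s["grip_width"]);print(rel([.577,.1665,.068],goal(-1)))
```

```text
3.4 [0.57671287 0.1677431  0.06696289] [ 0.79306105 -0.02295105  1.18185428] 0.40258469379626954
(array([ 0.3,  1.2, -1. ]), array([-0.01, -0.06, -0.  ]))
```

Call:
send_rows(rotation=[[0,0,0],[0,0,0],[0,0,0],[0,0,0],[0,0,0],[0,0,0],[0,0,0],[0,0,0]], slide=[[0,0,0],[0,0,0],[0,0,0],[0,0,0],[0,0,0],[0,0,0],[0,0,0],[0,0,0]], fingers=[0.4,0.6,0.7,0.8,1,1,1,1], force=30)

```text
time: 4.2
position: [0.5763, 0.1677, 0.0664]
tool_rot: [-3.141, 0.041, -0.0]
ft_force: [0.2, 0.8, -0.1]
grip_width: 0.144
```

Run:
```python
from h import *
s=get_state();print(s["time"],s["position"],s["ft_force"],s["grip_width"])
```

```text
4.2 [0.57632197 0.16765538 0.06641716] [ 0.16049308  0.83307186 -0.06005097] 0.14398393170971438
```

Run:
```python
from math import *
for t in [0,.02,.04,.06,.08,.10,.12,.14,.16,.18,.20,.21,.22,.23,.24,.25,.26,.27,.28,.29,.3,.31,.32,.33,.34,.35,.36,.37,.38]:
    print(t, round(-(325*cos(t)-30*sin(t)-325),1), round(-(325*sin(t)+30*cos(t)-30),1))
```

```text
0 -0.0 -0.0
0.02 0.7 -6.5
0.04 1.5 -13.0
0.06 2.4 -19.4
0.08 3.4 -25.9
0.1 4.6 -32.3
0.12 5.9 -38.7
0.14 7.4 -45.1
0.16 8.9 -51.4
0.18 10.6 -57.7
0.2 12.4 -64.0
0.21 13.4 -67.1
0.22 14.4 -70.2
0.23 15.4 -73.3
0.24 16.4 -76.4
0.25 17.5 -79.5
0.26 18.6 -82.5
0.27 19.8 -85.6
0.28 20.9 -88.6
0.29 22.1 -91.7
0.3 23.4 -94.7
0.31 24.6 -97.7
0.32 25.9 -100.7
0.33 27.3 -103.7
0.34 28.6 -106.7
0.35 30.0 -109.6
0.36 31.4 -112.6
0.37 32.8 -115.5
0.38 34.3 -118.4
```

Call:
send_rows(rotation=[[0,0,0],[0,0,0],[0,0,0],[0,0,0],[0,0,0],[0,0,0],[0,0,0],[0,0,0],[0,0,0],[0,0,0]], slide=[[0.3,0,-2],[0,0.7,-6.5],[0,1.5,-13],[0,2.4,-19.5],[0,3.4,-26],[0,4.6,-32.3],[0,5.9,-38.7],[0,7,-43],[0,7.4,-45],[0,7.4,-45]], fingers=[1,1,1,1,1,1,1,1,1,1])

```text
time: 5.2
position: [0.5761, 0.1603, 0.1121]
tool_rot: [3.141, -0.041, 0.0]
ft_force: [1.3, 3.2, -3.8]
grip_width: 0.148
```

```bash
cat > look.py <<'E'
from h import *
import sys
s=get_state();d=(s["position"]-np.array([.5763,.1677,.0664]))*1000
from scipy.optimize import brentq
th=brentq(lambda t:325*np.sin(t)+30*np.cos(t)-30-d[2],-.1,.9)
print(s["time"],d.round(1),"th",round(th,4),"dy exp",round(325*np.cos(th)-30*np.sin(th)-325,1),s["ft_force"].round(1),s["grip_width"],(Ro.from_rotvec(s["tool_rot"]).inv()*goal(-1)).as_rotvec().round(3))
b=(190,130,330,270)
a=cv2.cvtColor(get_image("top"),cv2.COLOR_RGB2BGR)[b[1]:b[3],b[0]:b[2]];cv2.imwrite(f"pics/{sys.argv[1]}.png",cv2.resize(a,None,fx=3,fy=3,interpolation=cv2.INTER_CUBIC))
E
python3 look.py r1
```

```text
5.2 [-0.2 -7.4 45.7] th 0.142 dy exp -7.5 [ 1.3  3.2 -3.8] 0.1480267606285348 [ 0. -0. -0.]
```

View pics/r1.png

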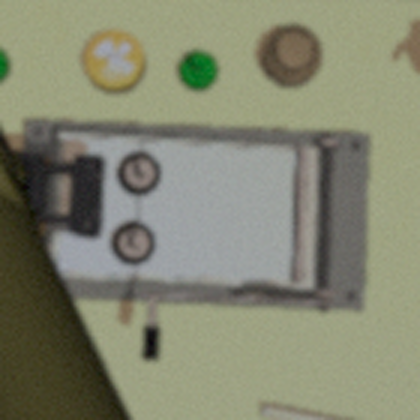

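The board is at 0.142 rad. Both feet are still on the start line, at crop (139,173) and (133,242).

Call:
send_rows(rotation=[[0,0,0],[0,0,0],[0,0,0],[0,0,0],[0,0,0],[0,0,0],[0,0,0],[0,0,0],[0,0,0],[0,0,0]], slide=[[0,0.7,-3],[0,1.5,-6.3],[0,2.3,-9.5],[0,3.2,-12.6],[0,4.1,-16],[0,5,-19],[0,6,-22],[0,6.5,-24],[0,6.5,-24],[0,6.5,-24]], fingers=[1,1,1,1,1,1,1,1,1,1])

```text
time: 6.25
position: [0.5759, 0.154, 0.1355]
tool_rot: [-3.141, 0.041, -0.0]
ft_force: [3.2, 3.5, -4.8]
grip_width: 0.147
```

```bash
python3 look.py r2
```

```text
6.25 [ -0.4 -13.7  69.1] th 0.2165 dy exp -14.0 [ 3.2  3.5 -4.8] 0.1474081241819982 [-0. -0.  0.]
```

View pics/r2.png

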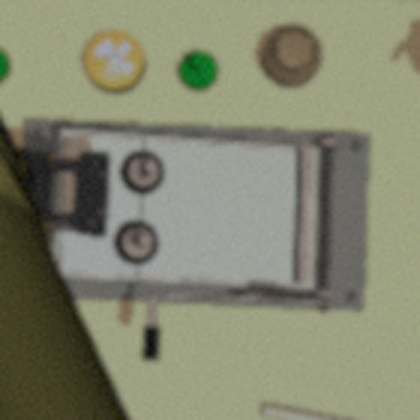

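Call:
send_rows(rotation=[[0,0,0],[0,0,0],[0,0,0],[0,0,0],[0,0,0],[0,0,0],[0,0,0],[0,0,0]], slide=[[0,0.4,-1.2],[0,0.8,-2.4],[0,1.2,-3.6],[0,1.6,-4.6],[0,1.6,-4.6],[0,1.6,-4.6],[0,1.6,-4.6],[0,1.6,-4.6]], fingers=[1,1,1,1,1,1,1,1])

```text
time: 7.1
position: [0.5759, 0.1526, 0.1399]
tool_rot: [-3.141, 0.04, -0.0]
ft_force: [2.9, 4.6, -6.8]
grip_width: 0.151
```

```bash
cat >> look.py <<'E'
g=cv2.GaussianBlur(a,(3,3),0).max(2)[44:93,30:108]  # board
m=(g<110).astype(np.uint8);n,l,st,c=cv2.connectedComponentsWithStats(m)
print([(tuple(st[i][:4]+np.array([220,174,0,0])),(c[i]+[220,174]).round(1)) for i in range(1,n) if st[i][4]>30])
E
python3 look.py r3
```

```text
7.1 [ -0.4 -15.1  73.5] th 0.2306 dy exp -15.5 [ 2.9  4.6 -6.8] 0.15080574319115903 [-0.001 -0.     0.   ]
[((np.int64(236), np.int64(174), np.int64(62), np.int64(49)), array([284.3, 188.8])), ((np.int64(220), np.int64(180), np.int64(7), np.int64(29)), array([222.7, 193.7])), ((np.int64(230), np.int64(180), np.int64(15), np.int64(15)), array([236.9, 186.6])), ((np.int64(228), np.int64(203), np.int64(15), np.int64(15)), array([234.9, 209.8]))]
```

Call:
send_rows(rotation=[[0,0,0],[0,0,0],[0,0,0],[0,0,0],[0,0,0],[0,0,0],[0,0,0],[0,0,0]], slide=[[0,0.4,-1.2],[0,0.8,-2.4],[0,1.2,-3.6],[0,1.6,-4.6],[0,1.6,-4.6],[0,1.6,-4.6],[0,1.6,-4.6],[0,1.6,-4.6]], fingers=[1,1,1,1,1,1,1,1])

```text
time: 7.95
position: [0.5758, 0.1511, 0.1445]
tool_rot: [-3.14, 0.04, -0.0]
ft_force: [2.5, 4.8, -6.1]
grip_width: 0.151
```

```bash
python3 look.py r4
```

```text
7.95 [ -0.5 -16.6  78.1] th 0.2455 dy exp -17.0 [ 2.5  4.8 -6.1] 0.15094718974490962 [-0.001 -0.     0.   ]
[((np.int64(242), np.int64(174), np.int64(56), np.int64(49)), array([285. , 189.4])), ((np.int64(220), np.int64(180), np.int64(7), np.int64(29)), array([222.9, 193.6])), ((np.int64(231), np.int64(180), np.int64(14), np.int64(15)), array([237. , 186.7])), ((np.int64(229), np.int64(203), np.int64(14), np.int64(15)), array([235.1, 209.9]))]
```

Call:
send_rows(rotation=[[0,0,0],[0,0,0],[0,0,0],[0,0,0],[0,0,0],[0,0,0],[0,0,0],[0,0,0]], slide=[[0,0.4,-1.2],[0,0.8,-2.4],[0,1.2,-3.6],[0,1.6,-4.6],[0,1.6,-4.6],[0,1.6,-4.6],[0,1.6,-4.6],[0,1.6,-4.6]], fingers=[1,1,1,1,1,1,1,1])

```text
time: 8.8
position: [0.5758, 0.1495, 0.1491]
tool_rot: [-3.14, 0.04, -0.0]
ft_force: [3.4, 4.4, -7.2]
grip_width: 0.15
```

```bash
python3 look.py r5
```

```text
8.8 [ -0.5 -18.2  82.7] th 0.2604 dy exp -18.7 [ 3.4  4.4 -7.2] 0.15011470513306052 [-0.001 -0.     0.   ]
[((np.int64(243), np.int64(174), np.int64(55), np.int64(49)), array([285.8, 189.8])), ((np.int64(220), np.int64(179), np.int64(8), np.int64(30)), array([223.1, 193.3])), ((np.int64(231), np.int64(179), np.int64(14), np.int64(16)), array([237.1, 186.5])), ((np.int64(231), np.int64(203), np.int64(14), np.int64(15)), array([237.4, 210. ]))]
```

The near foot has moved 2 px, so I hold and watch.

Call:
send_rows(rotation=[[0,0,0],[0,0,0],[0,0,0],[0,0,0],[0,0,0],[0,0,0],[0,0,0],[0,0,0]], slide=[[0,0,0],[0,0,0],[0,0,0],[0,0,0],[0,0,0],[0,0,0],[0,0,0],[0,0,0]], fingers=[1,1,1,1,1,1,1,1])

```text
time: 9.65
position: [0.5758, 0.1495, 0.1491]
tool_rot: [-3.14, 0.04, -0.0]
ft_force: [3.3, 3.7, -6.9]
grip_width: 0.152
```

```bash
python3 look.py r6
```

```text
9.65 [ -0.5 -18.2  82.7] th 0.2605 dy exp -18.7 [ 3.3  3.7 -6.9] 0.1516510427457311 [-0.001 -0.     0.   ]
[((np.int64(243), np.int64(174), np.int64(55), np.int64(49)), array([285.9, 189.7])), ((np.int64(220), np.int64(179), np.int64(8), np.int64(30)), array([223.1, 193.3])), ((np.int64(231), np.int64(179), np.int64(14), np.int64(16)), array([237.2, 186.5])), ((np.int64(250), np.int64(205), np.int64(14), np.int64(14)), array([256.1, 211.3]))]
```

Call:
send_rows(rotation=[[0,0,0],[0,0,0],[0,0,0],[0,0,0],[0,0,0],[0,0,0],[0,0,0],[0,0,0],[0,0,0],[0,0,0]], slide=[[0,0,0],[0,0,0],[0,0,0],[0,0,0],[0,0,0],[0,0,0],[0,0,0],[0,0,0],[0,0,0],[0,0,0]], fingers=[1,1,1,1,1,1,1,1,1,1])

```text
time: 10.7
position: [0.5758, 0.1495, 0.1491]
tool_rot: [-3.14, 0.04, -0.0]
ft_force: [3.3, 4.9, -5.4]
grip_width: 0.149
```

```bash
python3 look.py r7
```

```text
10.7 [ -0.5 -18.2  82.7] th 0.2606 dy exp -18.7 [ 3.3  4.9 -5.4] 0.1489908402793524 [-0.001 -0.     0.   ]
[((np.int64(242), np.int64(174), np.int64(56), np.int64(49)), array([284.4, 196.7])), ((np.int64(220), np.int64(179), np.int64(8), np.int64(30)), array([223.1, 193.3])), ((np.int64(231), np.int64(179), np.int64(14), np.int64(16)), array([237.2, 186.5]))]
```

View pics/r7.png

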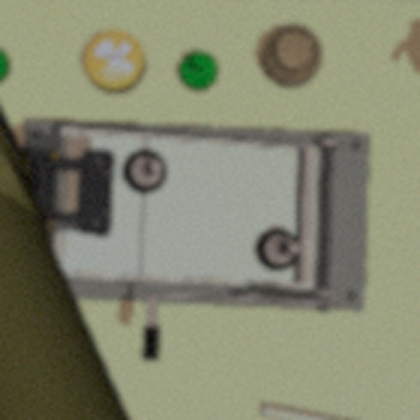

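The near foot is against the rail at crop (278,248). The far foot is still on the line at (146,171). The board is at 0.2606 rad. Next I release.

Call:
send_rows(rotation=[[0,0,0],[0,0,0],[0,0,0],[0,0,0],[0,0,0],[0,0,0]], slide=[[0,0,0],[0,0,0],[0,0,0],[0,0,0],[0,0,0],[0,0,0]], fingers=[0.8,0.6,0.45,0.35,0.35,0.35])

```text
time: 11.35
position: [0.5758, 0.1483, 0.1494]
tool_rot: [3.14, -0.042, -0.0]
ft_force: [-0.5, -0.4, -0.7]
grip_width: 0.321
```

```bash
python3 look.py r8
```

```text
11.35 [ -0.5 -19.4  83. ] th 0.2614 dy exp -18.8 [-0.5 -0.4 -0.7] 0.32144802386823423 [ 0.001  0.    -0.001]
[((np.int64(243), np.int64(174), np.int64(55), np.int64(49)), array([284.5, 196.6])), ((np.int64(220), np.int64(179), np.int64(8), np.int64(30)), array([223.3, 193.3])), ((np.int64(231), np.int64(179), np.int64(14), np.int64(16)), array([237.2, 186.5]))]
```

Call:
send_rows(rotation=[[0,0,0],[0,0,0],[0,0,0],[0,0,0],[0,0,0],[0,0,0],[0,0,0],[0,0,0],[0,0,0],[0,0,0]], slide=[[0,0,-15],[0,0,-35],[0,0,-80],[-40,30,-80],[-80,60,-80],[-110,90,-75],[-138,120,-70],[-138,128,-60],[-138,128,-60],[-138,128,-60]], fingers=[0.35,0.35,0.35,0.35,0.35,-0.2,-0.2,-0.2,-0.2,-0.2])

```text
time: 12.4
position: [0.4354, 0.0256, 0.21]
tool_rot: [-3.141, 0.039, -0.002]
ft_force: [0.2, 0.3, 0.1]
grip_width: 0.591
```

```bash
python3 look.py k1;python3 - <<'E'
from h import *
print(get_state()["position"],rel([.438,.0205,.133],goal(-1)))
a=cv2.cvtColor(get_image("scene"),cv2.COLOR_RGB2BGR)[130:270,150:340];cv2.imwrite("pics/k1s.png",cv2.resize(a,None,fx=3,fy=3,interpolation=cv2.INTER_CUBIC))
E
```

```text
12.4 [-140.9 -142.1  143.6] th 0.4687 dy exp -48.6 [0.2 0.3 0.1] 0.5910910503919611 [-0.001 -0.001  0.001]
[((np.int64(242), np.int64(174), np.int64(56), np.int64(49)), array([284.6, 196.5])), ((np.int64(231), np.int64(179), np.int64(14), np.int64(16)), array([237.3, 186.5])), ((np.int64(220), np.int64(220), np.int64(27), np.int64(3)), array([232.2, 221.6]))]
[0.43562805 0.02601116 0.20995748] (array([ 2.4,  5.5, 77. ]), array([-0.06, -0.06,  0.12]))
```

View pics/k1.png

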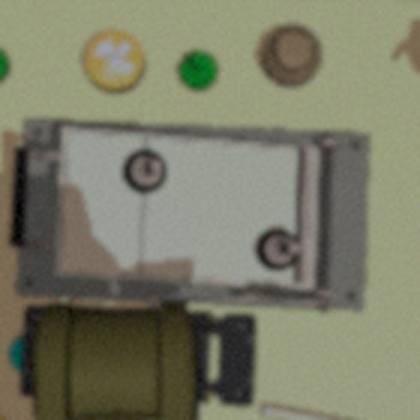

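View pics/k1s.png

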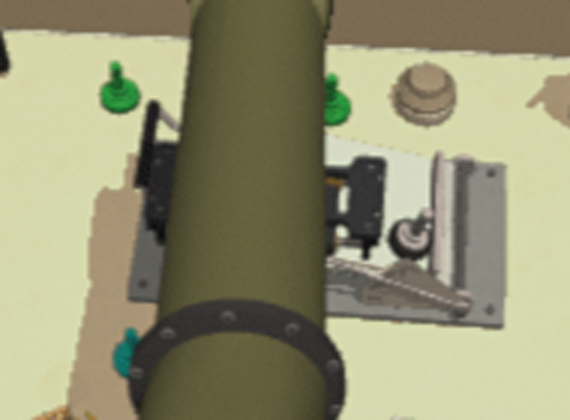

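The board held, and the feet are unchanged at crop (146,171) and (278,248). Next I descend on the knob.

Call:
send_rows(rotation=[[0,0,0],[0,0,0],[0,0,0],[0,0,0],[0,0,0],[0,0,0]], slide=[[2,5,20],[2,5,45],[2,5,70],[2,5,77],[2,5,77],[2,5,77]], fingers=[-0.2,-0.2,-0.2,-0.2,-0.2,-0.2])

```text
time: 13.1
position: [0.4374, 0.0201, 0.1332]
tool_rot: [-3.141, 0.039, -0.002]
ft_force: [0.0, -0.8, 0.7]
grip_width: 0.599
```

Call:
send_rows(rotation=[[0,0,0],[0,0,0],[0,0,0],[0,0,0],[0,0,0],[0,0,0],[0,0,0],[0,0,0],[0,0,0]], slide=[[0,0,0],[0,0,0],[0,0,0],[0,0,0],[0,0,0],[0,0,0],[0,0,0],[0,0,0],[0,0,0]], fingers=[0,0.2,0.4,0.5,0.6,1,1,1,1], force=12)

```text
time: 14.0
position: [0.4365, 0.0211, 0.1324]
tool_rot: [-3.139, 0.04, -0.0]
ft_force: [-0.9, 5.3, 1.8]
grip_width: 0.177
```

```bash
python3 look.py k2;python3 - <<'E'
from h import *
s=get_state();print(s["position"],s["ft_force"],rel([.438,.0205,.133],goal(-1)))
E
```

```text
14.0 [-139.8 -146.6   66. ] th 0.2066 dy exp -13.1 [-0.9  5.3  1.8] 0.17722815294703811 [-0.002 -0.     0.001]
[((np.int64(242), np.int64(174), np.int64(56), np.int64(49)), array([284.6, 196.5])), ((np.int64(231), np.int64(179), np.int64(14), np.int64(16)), array([237.3, 186.4]))]
[0.43646863 0.02113128 0.1324344 ] [-1.81035462  5.09122629  3.01573333] (array([ 1.5,  0.6, -0.6]), array([-0.12, -0.01,  0.05]))
```

Run:
```python
from math import *
a=.507
for i in range(1,10):
    t=a+(.2606-a)*i/9;print(round(-200*(cos(t)-cos(a)),1),round(-200*(sin(t)-sin(a)),1))
```

```text
-2.6 4.8
-5.1 9.7
-7.4 14.7
-9.6 19.7
-11.6 24.8
-13.5 29.9
-15.3 35.1
-16.9 40.3
-18.4 45.6
```

Call:
send_rows(rotation=[[0,0,0],[0,0,0],[0,0,0],[0,0,0],[0,0,0],[0,0,0],[0,0,0],[0,0,0],[0,0,0],[0,0,0],[0,0,0]], slide=[[0,-2.6,4.8],[0,-5.1,9.7],[0,-7.4,14.7],[0,-9.6,19.7],[0,-11.6,24.8],[0,-13.5,29.9],[0,-15.3,35.1],[0,-16.9,40.3],[0,-18.4,45.6],[0,-18.4,45.6],[0,-18.4,45.6]], fingers=[1,1,1,1,1,1,1,1,1,1,1])

```text
time: 15.15
position: [0.4369, 0.0389, 0.0863]
tool_rot: [-3.14, 0.04, 0.0]
ft_force: [0.1, 5.9, -0.3]
grip_width: 0.176
```

```bash
python3 look.py k3;python3 - <<'E'
from h import *
s=get_state();print(s["position"],s["ft_force"])
E
```

```text
15.15 [-139.4 -128.8   19.9] th 0.0614 dy exp -2.5 [ 0.1  5.9 -0.3] 0.17608529063730538 [-0.001  0.     0.001]
[((np.int64(242), np.int64(174), np.int64(56), np.int64(49)), array([284.7, 196.6])), ((np.int64(231), np.int64(179), np.int64(14), np.int64(16)), array([237.3, 186.5]))]
[0.43689365 0.03892253 0.08635163] [-0.29875041  4.56254467  0.36746198]
```

Call:
send_rows(rotation=[[0,0,0],[0,0,0],[0,0,0],[0,0,0],[0,0,0],[0,0,0],[0,0,0],[0,0,0],[0,0,0],[0,0,0],[0,0,0]], slide=[[0,0,0],[0,0,0],[0,0,0],[0,0,-15],[0,0,-40],[0,0,-80],[0,0,-120],[0,-40,-140],[0,-90,-140],[0,-140,-140],[0,-180,-140]], fingers=[0.5,0.2,0,0,0,0,0,0,0,0,0])

```text
time: 16.3
position: [0.4415, 0.2199, 0.2273]
tool_rot: [3.141, -0.041, 0.004]
ft_force: [1.1, -0.1, -0.5]
grip_width: 0.503
```

```bash
python3 look.py k4;python3 - <<'E'
from h import *
s=get_state();print(s["position"],s["ft_force"])
a=cv2.cvtColor(get_image("scene"),cv2.COLOR_RGB2BGR);cv2.imwrite("pics/k4full.png",a)
a=a[165:255,180:330];cv2.imwrite("pics/k4s.png",cv2.resize(a,None,fx=5,fy=5,interpolation=cv2.INTER_CUBIC))
E
```

```text
16.3 [-134.8   52.2  160.9] th 0.5326 dy exp -60.2 [ 1.1 -0.1 -0.5] 0.5031141953191581 [ 0.    -0.002  0.   ]
[((np.int64(243), np.int64(174), np.int64(55), np.int64(49)), array([284.6, 197.1])), ((np.int64(231), np.int64(179), np.int64(14), np.int64(16)), array([237.1, 186.5]))]
[0.44033242 0.22701776 0.22758297] [-1.60012524  5.29941287  1.3426582 ]
```

View pics/k4.png

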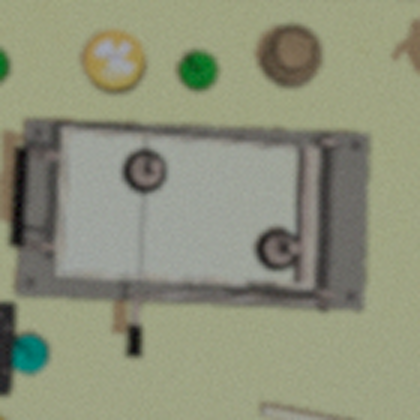

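View pics/k4s.png

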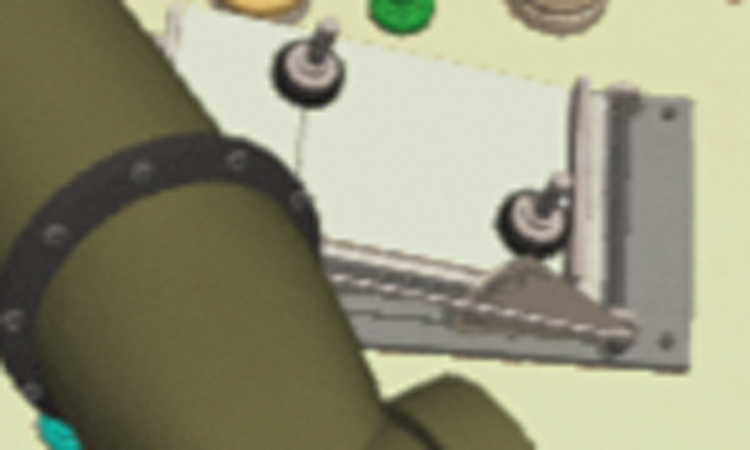

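Call:
send_rows(rotation=[[0,0,0],[0,0,0],[0,0,0],[0,0,0],[0,0,0],[0,0,0],[0,0,0],[0,0,0],[0,0,0],[0,0,0],[0,0,0],[0,0,0]], slide=[[0,480,-20],[0,480,-20],[0,480,-20],[0,480,-20],[0,480,-20],[0,480,-20],[0,480,-20],[0,480,-20],[0,480,-20],[0,480,-20],[0,480,-20],[0,480,-20]], fingers=[0,0,0,0,0,0,0,0,0,0,0,0])

```text
time: 17.6
position: [0.4281, -0.2631, 0.2462]
tool_rot: [-3.141, 0.045, 0.001]
ft_force: [0.4, 0.9, -0.2]
grip_width: 0.496
```

Run:
```python
from h import *
s=get_state();print(s["position"],s["ft_force"],s["time"])
a=cv2.cvtColor(get_image("scene"),cv2.COLOR_RGB2BGR);cv2.imwrite("pics/k5full.png",a)
a=a[165:255,180:330];cv2.imwrite("pics/k5s.png",cv2.resize(a,None,fx=5,fy=5,interpolation=cv2.INTER_CUBIC))
a=cv2.cvtColor(get_image("top"),cv2.COLOR_RGB2BGR);cv2.imwrite("pics/k5tfull.png",a)
a=a[160:265,180:325];cv2.imwrite("pics/k5t.png",cv2.resize(a,None,fx=5,fy=5,interpolation=cv2.INTER_CUBIC))
```

```text
[ 0.42806142 -0.26308299  0.24618084] [ 0.35957979  0.91076974 -0.22698623] 17.6
```

View pics/k5s.png

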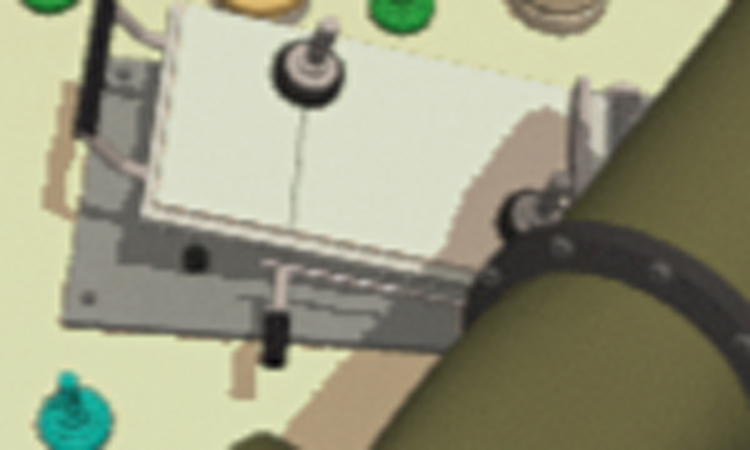

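View pics/k5t.png

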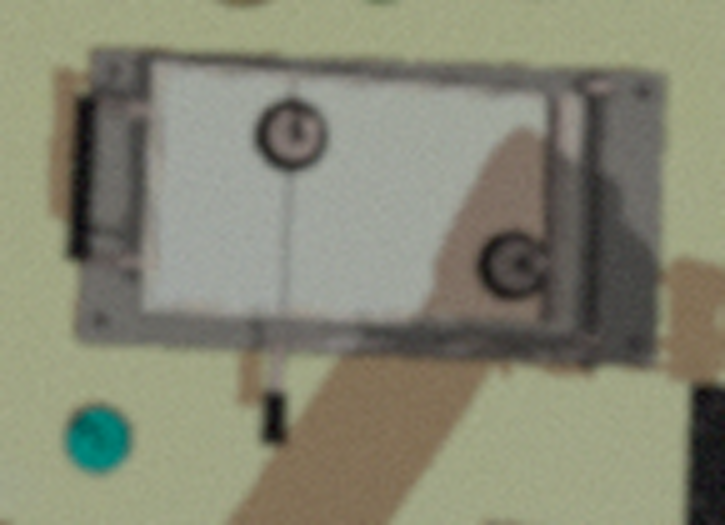

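Run:
```python
from h import *
np.set_printoptions(precision=4,suppress=True)
def sc(p,w=5):return lambda q:(p[0]+(q[0]+.5)/w-.5,p[1]+(q[1]+.5)/w-.5)
S5=sc((180,165));T5=sc((180,160))
print("knob",tri(T5((275,418)),S5((275,339))))
O=np.array([.571,-.0073,0]);Rz=Ro.from_euler('z',YAW)
def P(x,r,h,th): # board-frame point: x, along r, off axle-plane h
    return O+Rz.apply([x,-.15+r*np.cos(th)-h*np.sin(th),.032+r*np.sin(th)+h*np.cos(th)])
inv=lambda f,n,X:np.array([(proj(n,X)[0]+.5-f[0])*5-.5,(proj(n,X)[1]+.5-f[1])*5-.5])
for th in(.2,.23,.26,.29,.32):
    print(th,"knob s",inv((180,165),"scene",P(-.134,.2,0,th)),"t",inv((180,160),"top",P(-.134,.2,0,th)))
for th in(.23,.26,.29):
    print(th,"handle s",inv((180,165),"scene",P(0,.325,.03,th)),"t",inv((180,160),"top",P(0,.325,.03,th)),"line near s",inv((180,165),"scene",P(-.075,.2,.012,th)),"far s",inv((180,165),"scene",P(.075,.2,.012,th)),"t",inv((180,160),"top",P(-.075,.2,.012,th)),"corner s",inv((180,165),"scene",P(-.075,.284,.012,th)))
```

```text
knob (array([0.4393, 0.0385, 0.0848]), np.float64(0.0009623840000111904))
0.2 knob s [267.8066 351.4499] t [270.7231 418.8376]
0.23 knob s [269.8992 346.628 ] t [272.3565 419.2778]
0.26 knob s [272.3243 341.8309] t [274.3027 419.7333]
0.29 knob s [275.0831 337.0636] t [276.5643 420.2038]
0.32 knob s [278.1765 332.331 ] t [279.144 420.689]
0.23 handle s [89.3342 73.8466] t [ 79.999  180.4914] line near s [284.8272 244.8327] far s [309.2027  28.499 ] t [280.7539 320.8946] corner s [138.2674 216.3556]
0.26 handle s [93.7462 64.9609] t [ 83.221  179.3047] line near s [287.8887 239.878 ] far s [312.1767  23.1037] t [283.3473 320.8781] corner s [141.6636 209.0443]
0.29 handle s [98.7119 56.1143] t [ 87.0087 178.1355] line near s [291.2778 234.9636] far s [315.4589  17.7497] t [286.26   320.8758] corner s [145.5423 201.7643]
```

Run:
```python
import cv2
a=cv2.imread("pics/k5full.png")[205:235,205:280];cv2.imwrite("pics/k5z.png",cv2.resize(a,None,fx=10,fy=10,interpolation=cv2.INTER_NEAREST))
a=cv2.imread("pics/k4full.png")[205:245,240:315];cv2.imwrite("pics/k4z.png",cv2.resize(a,None,fx=10,fy=10,interpolation=cv2.INTER_NEAREST))
```

```text
(no output)
```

View pics/k5z.png

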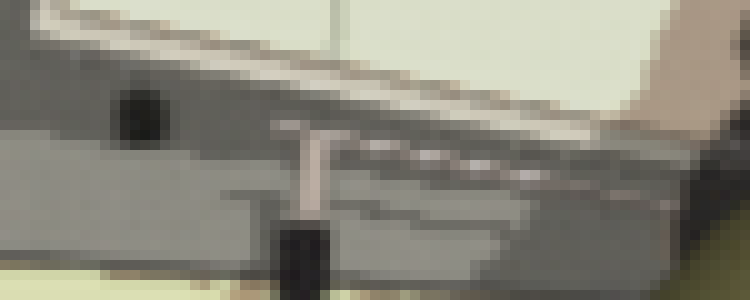

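View pics/k4z.png

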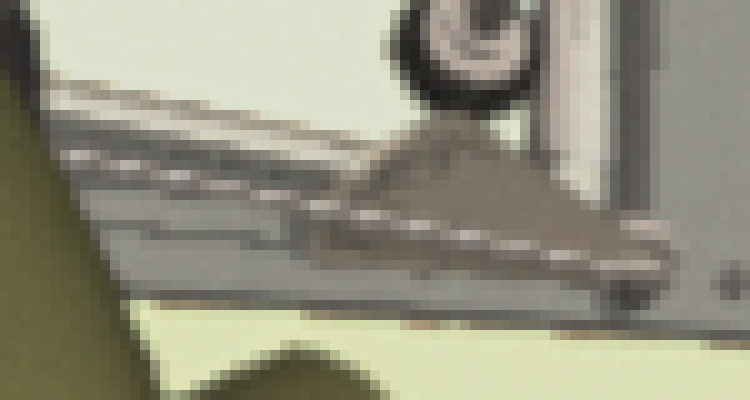

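Run:
```python
from h import *
np.set_printoptions(precision=4,suppress=True)
O=np.array([.571,-.0073,0]);Rz=Ro.from_euler('z',YAW)
def P(x,r,h,th): return O+Rz.apply([x,-.15+r*np.cos(th)-h*np.sin(th),.032+r*np.sin(th)+h*np.cos(th)])
for th in(.23,.26,.29):
    for x,h in((-.085,0),(-.095,0),(-.075,.012)):
        a=proj("scene",P(x,0.02,h,th));b=proj("scene",P(x,.2,h,th));print(th,x,a,b,"slope",(b-a)[1]/(b-a)[0])
# automatic line fit
def fit(files,line0,x0,x1,sgn):
    pts=[]
    for f,a,b in files:
        g=cv2.imread(f).astype(float).mean(2)
        for x in range(a,b):
            yc=line0(x);ys=np.arange(int(yc)-3,int(yc)+5);v=g[ys,x]
            w=np.clip(v-np.median(v),0,None)*sgn if sgn>0 else None
            w=np.clip(w-0.3*w.max(),0,None);pts.append((x,(w*ys).sum()/w.sum()))
    p=np.array(pts);c=np.polyfit(p[:,0],p[:,1],1);r=p[:,1]-np.polyval(c,p[:,0]);k=abs(r)<.6;return np.polyfit(p[k,0],p[k,1],1),r[k].std(),k.sum()
print(fit([("pics/k5full.png",240,262),("pics/k4full.png",248,300)],lambda x:217.8+(x-235)*.1986,0,0,1))
```

```text
0.23 -0.085 [296.0998 230.3426] [235.3153 218.6391] slope 0.1925420008825986
0.23 -0.095 [295.9877 233.3975] [234.9664 221.7118] slope 0.19150156159890802
0.23 -0.075 [297.5152 225.4093] [236.5654 213.5665] slope 0.19430350509961952
0.26 -0.085 [296.1678 230.2495] [235.7973 217.644 ] slope 0.20880152177666808
0.26 -0.095 [296.0559 233.305 ] [235.449  220.7238] slope 0.20758798831863226
0.26 -0.075 [297.7028 225.3382] [237.1777 212.5756] slope 0.21086491243271346
0.29 -0.085 [296.2417 230.1575] [236.3446 216.6549] slope 0.22542941886563891
0.29 -0.095 [296.13   233.2137] [235.9973 219.7417] slope 0.22403870698171469
0.29 -0.075 [297.895 225.27 ] [237.8556 211.5927] slope 0.22780531384180946
(array([  0.1887, 174.0925]), np.float64(0.31882923008343145), np.int64(47))
```

Run:
```python
from h import *
np.set_printoptions(precision=1,suppress=True)
O=np.array([.571,-.0073,0]);Rz=Ro.from_euler('z',YAW);th=.2606
def P(x,r,h): return O+Rz.apply([x,-.15+r*np.cos(th)-h*np.sin(th),.032+r*np.sin(th)+h*np.cos(th)])
inv=lambda f,n,X:np.array([(proj(n,X)[0]+.5-f[0])*5-.5,(proj(n,X)[1]+.5-f[1])*5-.5])
for x in(-.045,-.035,-.025):
    print(x,[ (inv((180,165),"scene",P(x,.06,h)),inv((180,160),"top",P(x,.06,h))) for h in(.026,.072)])
a=cv2.imread("pics/k4full.png")[190:230,265:325];b=cv2.imread("pics/k5tfull.png")[195:235,260:320]
cv2.imwrite("pics/f.png",np.vstack([cv2.resize(i,None,fx=7,fy=7,interpolation=cv2.INTER_CUBIC) for i in(a,b)]))
```

```text
-0.045 [(array([534.7, 233.1]), array([515.8, 282.2])), (array([561.5, 193.9]), array([542. , 280.4]))]
-0.035 [(array([535.5, 218.2]), array([516.4, 265.7])), (array([562.2, 178.8]), array([542.6, 263.3]))]
-0.025 [(array([536.2, 203.5]), array([517.1, 249.3])), (array([562.8, 163.8]), array([543.2, 246.2]))]
```

View pics/f.png

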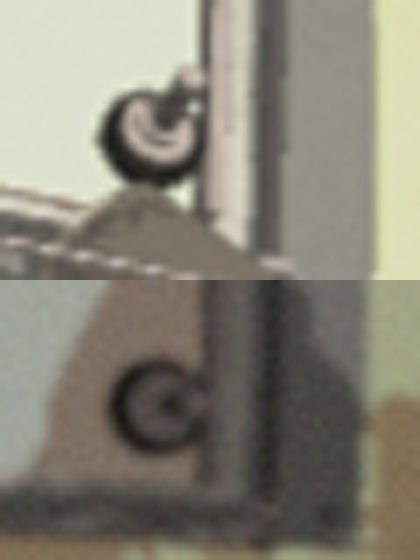

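```bash
cat >> h.py <<'E'
O=np.array([.571,-.0073,0]);Rz=Ro.from_euler('z',YAW);TH=.2606
def P(x,r,h): return O+Rz.apply([x,-.15+r*np.cos(TH)-h*np.sin(TH),.032+r*np.sin(TH)+h*np.cos(TH)])
E
python3 - <<'E'
from h import *
print(P(-.035,.0605,.154),rel(P(-.035,.0605,.154),goal(-1,TH)), P(-.035,.0605,.064))
E
```

```text
[ 0.53260043 -0.13756819  0.19638873] (array([ 100.6, -126.1,   50.1]), array([14.91,  0.03,  0.05])) [ 0.53320329 -0.1143866   0.10942753]
```

Call:
send_rows(rotation=[[7,0,0],[15,0,0],[15,0,0],[15,0,0],[15,0,0],[15,0,0],[15,0,0],[15,0,0]], slide=[[40,-40,10],[70,-80,10],[100,-126,20],[100,-126,35],[100,-126,50],[100,-126,50],[100,-126,50],[100,-126,50]], fingers=[0,0,0,0,0,0,0,0])

```text
time: 18.5
position: [0.5321, -0.1402, 0.1975]
tool_rot: [-2.881, 0.041, -0.007]
ft_force: [0.5, 0.7, -0.6]
grip_width: 0.5
```

Run:
```python
from h import *
s=get_state();print(s["time"],s["position"],s["ft_force"],s["joint_positions"].round(2));print(rel(P(-.035,.0605,.064),goal(-1,TH)))
```

```text
18.5 [ 0.53207608 -0.14023117  0.19745395] [ 0.47876751  0.69268557 -0.5691653 ] [ 0.74  0.23 -0.44  1.71 -0.16  1.3  -1.24]
(array([ 0.3, -2.3, 91.7]), array([ 0.01, -0.09, -0.11]))
```

Call:
send_rows(rotation=[[0,0,0],[0,0,0],[0,0,0],[0,0,0],[0,0,0],[0,0,0]], slide=[[0,-2,10],[0,-2,30],[0,-2,40],[0,-2,45],[0,-2,45],[0,-2,45]], fingers=[0,0,0,0,0,0])

```text
time: 19.1
position: [0.5329, -0.1255, 0.1541]
tool_rot: [-2.88, 0.038, -0.006]
ft_force: [0.2, 0.0, 0.1]
grip_width: 0.503
```

Run:
```python
from h import *
s=get_state();print(s["time"],s["position"],s["ft_force"]);print(rel(P(-.035,.0605,.064),goal(-1,TH)))
for n,b in(("scene",(220,140,360,260)),("top",(220,140,360,260))):
    a=cv2.cvtColor(get_image(n),cv2.COLOR_RGB2BGR)[b[1]:b[3],b[0]:b[2]];cv2.imwrite(f"pics/g{n}.png",cv2.resize(a,None,fx=4,fy=4,interpolation=cv2.INTER_CUBIC))
```

```text
19.1 [ 0.53292399 -0.12545857  0.15413075] [0.24690778 0.01802609 0.06028096]
(array([-0. ,  0.9, 46. ]), array([-0.05, -0.04, -0.01]))
```

View pics/gscene.png

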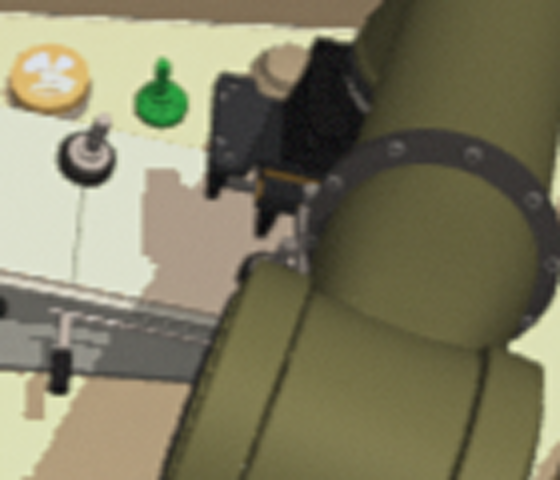

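View pics/gtop.png

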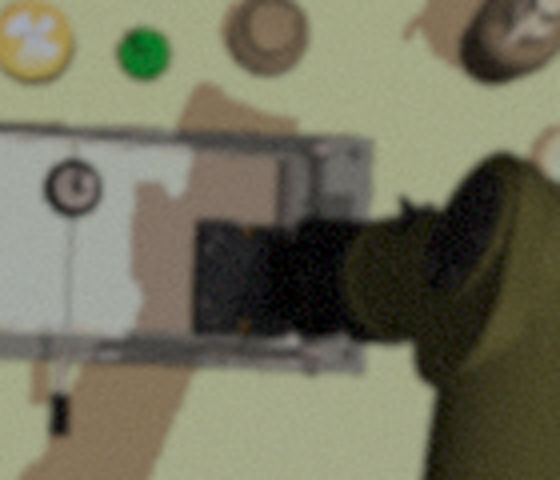

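The gripper straddles the slid foot, whose sole is visible at crop (255,265) in the scene view, and the other foot is untouched. Next: final descent and grip.

Call:
send_rows(rotation=[[0,0,0],[0,0,0],[0,0,0],[0,0,0],[0,0,0],[0,0,0]], slide=[[0,1,12],[0,1,26],[0,1,40],[0,1,45],[0,1,45],[0,1,45]], fingers=[0,0,0,0,0,0])

```text
time: 19.8
position: [0.533, -0.1144, 0.1099]
tool_rot: [-2.88, 0.037, -0.005]
ft_force: [0.5, 0.8, -0.1]
grip_width: 0.498
```

Call:
send_rows(rotation=[[0,0,0],[0,0,0],[0,0,0],[0,0,0],[0,0,0],[0,0,0],[0,0,0],[0,0,0]], slide=[[0,0,0],[0,0,0],[0,0,0],[0,0,0],[0,0,0],[0,0,0],[0,0,0],[0,0,0]], fingers=[0.3,0.5,0.65,0.8,1,1,1,1], force=35)

```text
time: 20.6
position: [0.533, -0.1146, 0.1101]
tool_rot: [-2.88, 0.038, -0.005]
ft_force: [-0.6, -1.6, 1.9]
grip_width: 0.125
```

Run:
```python
from h import *
s=get_state();print(s["time"],s["position"],s["ft_force"],s["grip_width"]);print(rel(P(-.035,.0605,.064),goal(-1,TH)))
```

```text
20.6 [ 0.53296713 -0.11463565  0.11006593] [-0.60855958 -1.64356494  1.94710699] 0.12453352133240433
(array([ 0.2, -0.1,  0.7]), array([-0.05, -0.01, -0.01]))
```

Call:
send_rows(rotation=[[0,0,0],[0,0,0],[0,0,0],[0,0,0],[0,0,0],[0,0,0],[0,0,0],[0,0,0]], slide=[[0,0,-5],[0,0,-15],[0,0,-30],[0,0,-50],[0,0,-75],[0,0,-100],[0,0,-110],[0,0,-110]], fingers=[1,1,1,1,1,1,1,1])

```text
time: 21.4
position: [0.5331, -0.144, 0.2183]
tool_rot: [-2.882, 0.039, -0.01]
ft_force: [0.3, 0.3, -1.5]
grip_width: 0.126
```

Run:
```python
from h import *
s=get_state();print(s["time"],s["position"],s["ft_force"],s["grip_width"]);print(rel([.44,.15,.24],goal(-1)));print(rel([.457,.367,.2],goal(-1)))
for n,b in(("scene",(180,100,360,260)),("top",(180,120,360,260))):
    a=cv2.cvtColor(get_image(n),cv2.COLOR_RGB2BGR)[b[1]:b[3],b[0]:b[2]];cv2.imwrite(f"pics/l{n}.png",cv2.resize(a,None,fx=3,fy=3,interpolation=cv2.INTER_CUBIC))
```

```text
21.4 [ 0.53313217 -0.14395823  0.21826993] [ 0.34961494  0.34261748 -1.50632113] 0.12606072003333535
(array([-101. , -287.2,   53.5]), array([-14.89,  -0.21,  -0.05]))
(array([ -90.1, -487. ,  148. ]), array([-14.89,  -0.21,  -0.05]))
```

View pics/lscene.png

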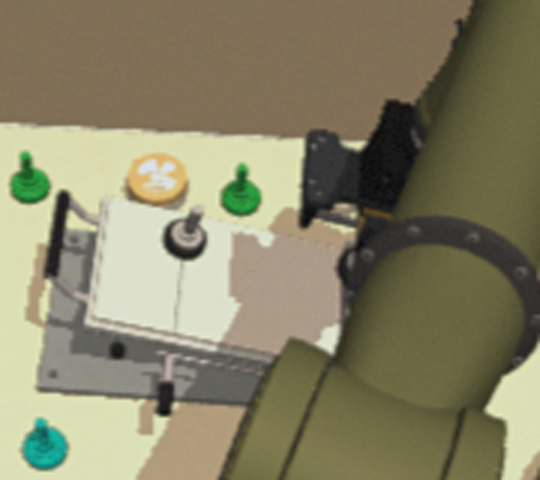

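View pics/ltop.png

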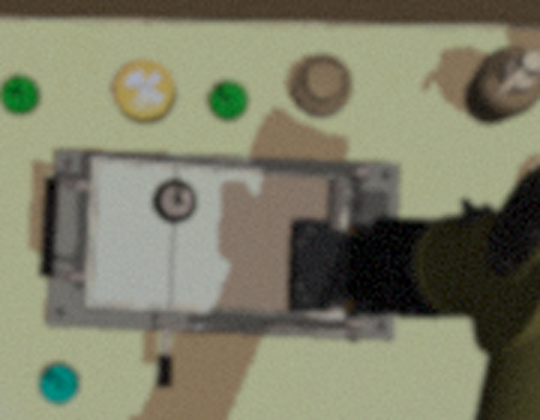

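Call:
send_rows(rotation=[[-5,0,0],[-10,0,0],[-15,0,0],[-15,0,0],[-15,0,0],[-15,0,0],[-15,0,0],[-15,0,0],[-15,0,0],[-15,0,0]], slide=[[-20,-10,-15],[-40,-40,-15],[-60,-80,0],[-80,-120,10],[-101,-160,20],[-101,-200,30],[-101,-245,42],[-101,-287,53],[-101,-287,53],[-101,-287,53]], fingers=[1,1,1,1,1,1,1,1,1,1])

```text
time: 22.5
position: [0.4377, 0.1515, 0.238]
tool_rot: [3.141, -0.036, -0.004]
ft_force: [-0.1, 0.2, -1.1]
grip_width: 0.124
```

Run:
```python
from h import *
s=get_state();print(s["time"],s["position"],s["ft_force"],s["grip_width"],s["joint_positions"].round(2));print(rel([.457,.367,.16],goal(-1)))
```

```text
22.5 [0.43765105 0.15147421 0.23804246] [-0.06980683  0.15705521 -1.0617532 ] 0.12398324761336701 [ 0.44 -0.06 -0.79  1.88 -0.05  1.31 -1.93]
(array([  14.7, -215.9,   77.9]), array([0.03, 0.14, 0.19]))
```

Call:
send_rows(rotation=[[0,0,0],[0,0,0],[0,0,0],[0,0,0],[0,0,0],[0,0,0],[0,0,0],[0,0,0]], slide=[[15,-40,0],[15,-85,10],[15,-130,20],[15,-175,40],[15,-215,60],[15,-215,75],[15,-215,75],[15,-215,75]], fingers=[1,1,1,1,1,1,1,1])

```text
time: 23.3
position: [0.4602, 0.3626, 0.1635]
tool_rot: [3.139, -0.045, -0.001]
ft_force: [0.2, -0.8, -1.1]
grip_width: 0.125
```

Run:
```python
from h import *
s=get_state();print(s["time"],s["position"],s["ft_force"],s["grip_width"],s["joint_positions"].round(2));print(rel([.457,.367,.058],goal(-1)))
for n,b in(("scene",(60,110,320,290)),("top",(80,150,320,270))):
    a=cv2.cvtColor(get_image(n),cv2.COLOR_RGB2BGR)[b[1]:b[3],b[0]:b[2]];cv2.imwrite(f"pics/p{n}.png",cv2.resize(a,None,fx=3,fy=3,interpolation=cv2.INTER_CUBIC))
```

```text
23.3 [0.46019035 0.36259077 0.16345219] [ 0.17485847 -0.80531618 -1.10930807] 0.12514163287995003 [ 0.04  0.38 -0.92  1.7   0.32  1.23 -2.55]
(array([ -3.2,  -4.6, 105.4]), array([ 0.15,  0.05, -0.16]))
```

View pics/pscene.png

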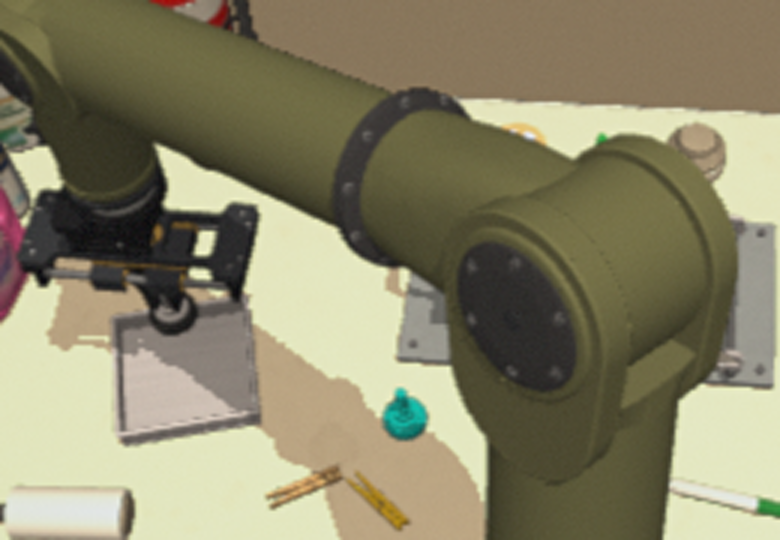

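View pics/ptop.png

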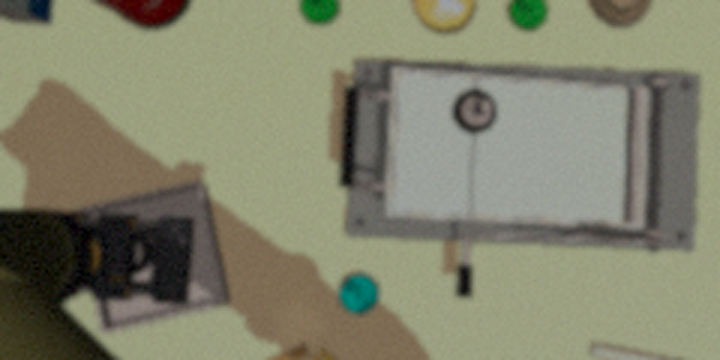

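Call:
send_rows(rotation=[[0,0,-8],[0,0,-16],[0,0,-24],[0,0,-30],[0,0,-30],[0,0,-30]], slide=[[-3,-2,0],[-3,-2,10],[-3,-2,20],[-3,-2,40],[-3,-2,50],[-3,-2,50]], fingers=[1,1,1,1,1,1])

```text
time: 24.0
position: [0.4568, 0.3653, 0.1135]
tool_rot: [3.045, 0.766, -0.002]
ft_force: [0.1, -0.2, -0.8]
grip_width: 0.125
```

Run:
```python
from h import *
s=get_state();print(s["time"],s["position"],s["ft_force"],s["grip_width"],s["joint_positions"].round(2));print(rel([.457,.367,.058],goal(-1,yaw=YAW+np.radians(30))))
a=cv2.cvtColor(get_image("scene"),cv2.COLOR_RGB2BGR)[130:310,20:220];cv2.imwrite("pics/q.png",cv2.resize(a,None,fx=3,fy=3,interpolation=cv2.INTER_CUBIC))
```

```text
24.0 [0.45676949 0.36531011 0.11354346] [ 0.10777717 -0.1815618  -0.80928677] 0.12451352774788951 [ 0.08  0.47 -0.99  1.75  0.43  1.16 -2.11]
(array([ 1.1, -1.5, 55.5]), array([ 0.07,  0.1 , -0.27]))
```

View pics/q.png

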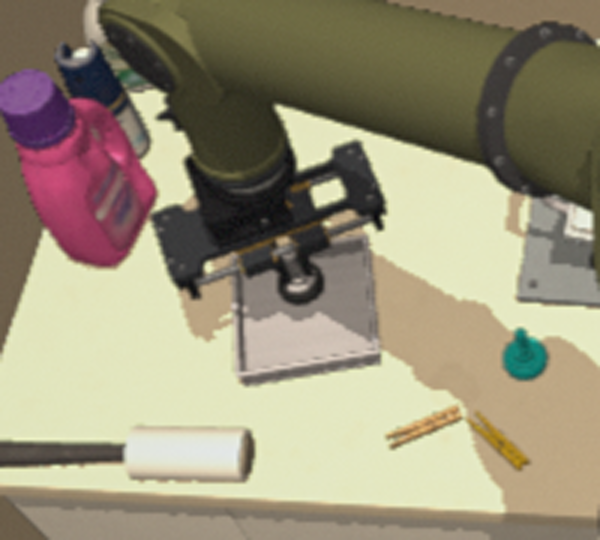

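Call:
send_rows(rotation=[[0,0,0],[0,0,0],[0,0,0],[0,0,0],[0,0,0],[0,0,0],[0,0,0],[0,0,0]], slide=[[1,-1,10],[1,-1,22],[1,-1,34],[1,-1,44],[1,-1,50],[1,-1,53],[1,-1,54],[1,-1,54]], fingers=[1,1,1,1,1,1,1,1])

```text
time: 24.85
position: [0.4569, 0.3687, 0.0604]
tool_rot: [-3.045, -0.773, -0.0]
ft_force: [-0.1, 0.7, -1.0]
grip_width: 0.125
```

Run:
```python
from h import *
s=get_state();print(s["time"],s["position"],s["ft_force"],s["grip_width"],s["joint_positions"].round(2));print(rel([.457,.367,.058],goal(-1,yaw=YAW+np.radians(30))))
```

```text
24.85 [0.45694783 0.36870848 0.0603764 ] [-0.10178774  0.68103776 -0.98098302] 0.12538342073179976 [ 0.03  0.54 -0.94  1.78  0.49  1.08 -2.16]
(array([-0.8,  1.5,  2.4]), array([-0.01, -0.01, -0.01]))
```

Call:
send_rows(rotation=[[0,0,0],[0,0,0],[0,0,0],[0,0,0]], slide=[[0,0,1],[0,0,2],[0,0,3],[0,0,3]], fingers=[1,1,1,1])

```text
time: 25.25
position: [0.4569, 0.3684, 0.0572]
tool_rot: [3.045, 0.773, -0.0]
ft_force: [-0.3, 0.3, -2.2]
grip_width: 0.123
```

Call:
send_rows(rotation=[[0,0,0],[0,0,0],[0,0,0],[0,0,0]], slide=[[0,0,0.7],[0,0,1.5],[0,0,1.5],[0,0,1.5]], fingers=[1,1,1,1])

```text
time: 25.65
position: [0.457, 0.3686, 0.056]
tool_rot: [3.045, 0.773, 0.001]
ft_force: [-0.5, -1.1, 2.3]
grip_width: 0.126
```

Call:
send_rows(rotation=[[0,0,0],[0,0,0],[0,0,0],[0,0,0],[0,0,0],[0,0,0],[0,0,0],[0,0,0],[0,0,0],[0,0,0],[0,0,0],[0,0,0]], slide=[[0,0,0],[0,0,0],[0,0,0],[0,0,0],[0,0,0],[0,0,-10],[0,0,-25],[0,0,-50],[0,0,-90],[0,0,-130],[0,0,-170],[0,0,-170]], fingers=[0.7,0.5,0.3,0.2,0.1,0.1,0.1,0.1,0.1,0.1,0.1,0.1])

```text
time: 26.85
position: [0.4586, 0.3717, 0.2332]
tool_rot: [-3.041, -0.773, -0.017]
ft_force: [-0.2, 0.4, 0.2]
grip_width: 0.446
```

Run:
```python
from h import *
s=get_state();print(s["time"],s["position"],s["ft_force"],s["grip_width"]);print(rel([.44,.0,.24],goal(-1)))
a=cv2.cvtColor(get_image("scene"),cv2.COLOR_RGB2BGR)[130:310,20:280];cv2.imwrite("pics/v.png",cv2.resize(a,None,fx=3,fy=3,interpolation=cv2.INTER_CUBIC))
```

```text
26.85 [0.45860789 0.37167741 0.23318264] [-0.17353679  0.36859401  0.23141779] 0.44567444495959946
(array([-193.8,  317.6,   -9.4]), array([-0.24, -0.61, 30.02]))
```

View pics/v.png

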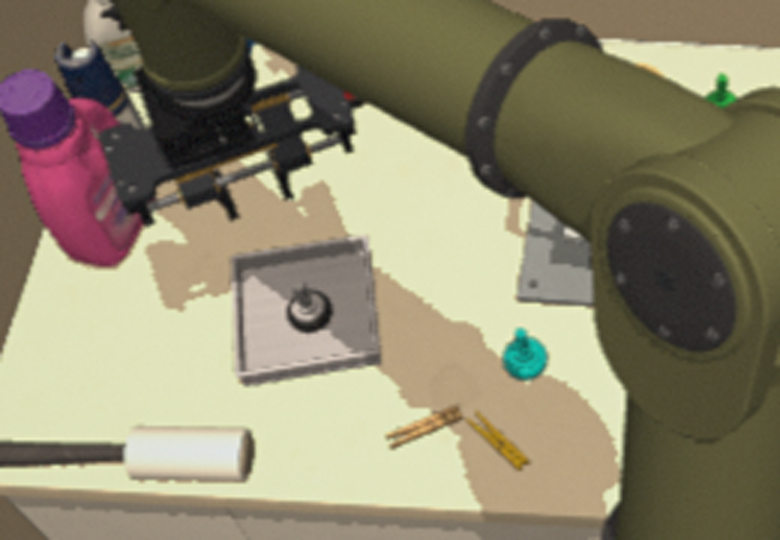

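The foot stands upright mid-tray, at crop (308,308). I'll tighten the index check with colour masks on the stored clear views, using the handle as a bias reference.

Run:
```python
from h import *
np.set_printoptions(precision=2,suppress=True)
def PP(x,r,h,th): return O+Rz.apply([x,-.15+r*np.cos(th)-h*np.sin(th),.032+r*np.sin(th)+h*np.cos(th)])
def dark(f,x0,y0,x1,y1):
    g=cv2.imread(f).max(2).astype(float)[y0:y1,x0:x1];w=np.clip(70-g,0,None)
    yy,xx=np.mgrid[y0:y1,x0:x1];return np.array([(w*xx).sum(),(w*yy).sum()])/w.sum()
for n,f,kb,hb in(("scene","pics/k5full.png",(229,226,242,240),(192,163,206,194)),("top","pics/k5tfull.png",(229,237,240,250),(192,177,200,213))):
    k=dark(f,*kb);h=dark(f,*hb);bias=h-proj(n,PP(0,.325,.03,TH))
    print(n,"knob",k,"handle",h,"bias",bias)
    for th in(.22,.24,.26,.28,.30):print("  ",th,k-proj(n,PP(-.134,.2,0,th)))
```

```text
scene knob [234.64 232.42] handle [198.75 178.13] bias [0.38 0.57]
   0.22 [ 1.2  -1.83]
   0.24 [ 0.9  -1.19]
   0.26 [ 0.57 -0.55]
   0.28 [0.21 0.09]
   0.3 [-0.18  0.72]
top knob [234.39 243.32] handle [196.12 195.09] bias [-0.14 -0.37]
   0.22 [ 0.43 -0.1 ]
   0.24 [ 0.19 -0.16]
   0.26 [-0.07 -0.23]
   0.28 [-0.37 -0.29]
   0.3 [-0.69 -0.35]
```

Run:
```python
from h import *
np.set_printoptions(precision=4,suppress=True)
def PP(x,r,h,th): return O+Rz.apply([x,-.15+r*np.cos(th)-h*np.sin(th),.032+r*np.sin(th)+h*np.cos(th)])
def robust(p):
    p=np.array(p);k=np.ones(len(p),bool)
    for _ in range(6):
        c=np.polyfit(p[k,0],p[k,1],1);r=p[:,1]-np.polyval(c,p[:,0]);k=abs(r)<max(.25,2*np.median(abs(r[k])))
    return c,r[k].std(),k.sum(),p[k,0].min(),p[k,0].max()
edge=[];strip=[]
for f,a,b,a2,b2 in(("pics/k5full.png",211,262,241,268),("pics/k4full.png",246,268,249,298)):
    g=cv2.imread(f).astype(float).mean(2);gu=cv2.imread(f).astype(float)
    for x in range(a,b):
        y0=213.5+(x-238.8)*.194;ys=np.arange(int(y0)-1,int(y0)+4);v=g[ys,x]
        d=np.clip(v[:-1]-v[1:],0,None);
        if d.max()>15: edge.append((x,((ys[:-1]+.5)*d).sum()/d.sum()))
    for x in range(a2,b2):
        y0=218+(x-235)*.195;ys=np.arange(round(y0)-2,round(y0)+3)
        v=gu[ys,x,2]*1.0 - gu[ys,x,1]*.0; w=np.clip(v-np.sort(v)[1],0,None)
        if w.max()>12: strip.append((x,(w*ys).sum()/w.sum()))
e=robust(edge);s=robust(strip);print(e);print(s)
for th in(.24,.26,.28):
  def sl(x,h,r1,r2):
    a=proj("scene",PP(x,r1,h,th));b=proj("scene",PP(x,r2,h,th));return (b-a)[1]/(b-a)[0]
  print(th,"edge",sl(-.075,0.0,.1,.284),"strip",sl(-.085,0,.03,.2))
```

```text
(array([  0.2049, 165.4609]), np.float64(0.10703600507321998), np.int64(73), np.float64(211.0), np.float64(267.0))
(array([  0.1931, 172.452 ]), np.float64(0.1252944302839287), np.int64(39), np.float64(241.0), np.float64(297.0))
0.24 edge 0.1990130325087402 strip 0.1979234692118165
0.26 edge 0.21000605521510718 strip 0.20880152177666758
0.28 edge 0.22116453734497124 strip 0.21984323110126794
```

The index estimates scatter about the board angle on both sides: the knob reads +0.01 to +0.02, the strip −0.01 to −0.02, against a tolerance of 0.03. I'll leave it. Next I move the arm away and make the final check.

Call:
send_rows(rotation=[[0,0,8],[0,0,16],[0,0,24],[0,0,30],[0,0,30],[0,0,30],[0,0,30],[0,0,30],[0,0,30],[0,0,30],[0,0,30],[0,0,30]], slide=[[-20,33,-20],[-40,66,-20],[-60,99,-20],[-194,318,-20],[-194,318,-20],[-194,318,-20],[-194,318,-20],[-194,318,-20],[-194,318,-20],[-194,318,-20],[-194,318,-20],[-194,318,-20]], fingers=[0,0,0,0,0,0,0,0,0,0,0,0])

```text
time: 28.1
position: [0.4382, -0.0014, 0.2457]
tool_rot: [-3.141, 0.035, 0.0]
ft_force: [1.1, 0.5, -0.2]
grip_width: 0.497
```

Call:
send_rows(rotation=[[0,0,0],[0,0,0],[0,0,0],[0,0,0],[0,0,0],[0,0,0],[0,0,0],[0,0,0],[0,0,0],[0,0,0]], slide=[[0,300,0],[0,300,0],[0,300,0],[0,300,0],[0,300,0],[0,300,0],[0,300,0],[0,300,0],[0,300,0],[0,300,0]], fingers=[0,0,0,0,0,0,0,0,0,0])

```text
time: 29.1
position: [0.4313, -0.3012, 0.246]
tool_rot: [3.141, -0.035, 0.0]
ft_force: [0.1, -0.2, 0.2]
grip_width: 0.497
```

Run:
```python
from h import *
s=get_state();print(s["time"],s["position"],s["ft_force"])
for n,b in(("scene",(80,150,330,290)),("top",(90,150,330,270))):
    a=cv2.cvtColor(get_image(n),cv2.COLOR_RGB2BGR);cv2.imwrite(f"pics/fin{n}full.png",a);a=a[b[1]:b[3],b[0]:b[2]];cv2.imwrite(f"pics/fin{n}.png",cv2.resize(a,None,fx=3,fy=3,interpolation=cv2.INTER_CUBIC))
```

```text
29.1 [ 0.43126726 -0.30122966  0.24599248] [ 0.11548401 -0.21220033  0.18525621]
```

View pics/finscene.png

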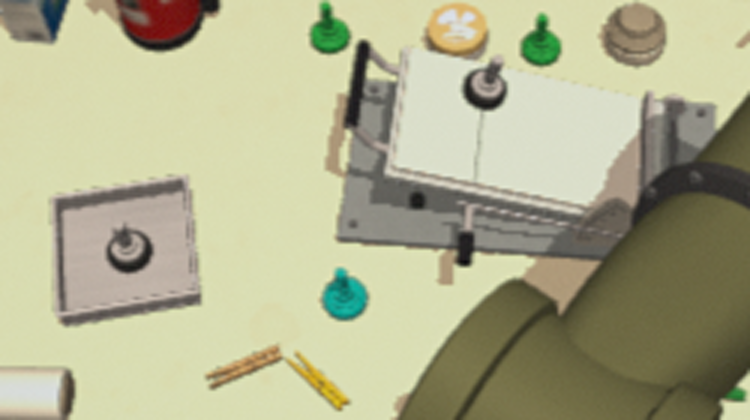

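View pics/fintop.png

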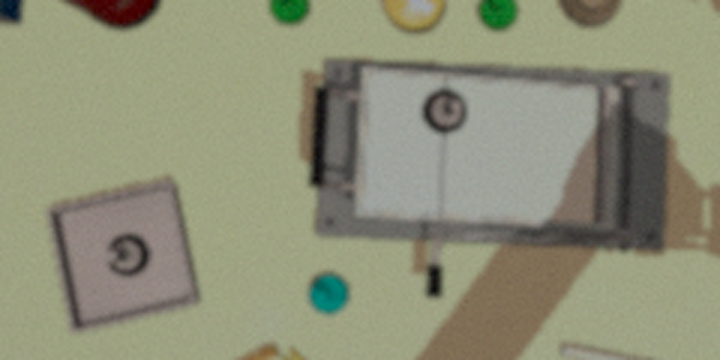

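The final views show the slid foot upright mid-tray, at scene crop (128,248). The other foot is on the line at (486,88), the board is raised, and the index runs parallel beside its edge.

Run:
```python
from bench import *
print(close_job())
```

```text
the job is handed in; nothing more can be done
None
```

I ran the whole task and handed the job in at about 29 s; no verdict came back. The index alignment is the one result I could only confirm to within about two thirds of its tolerance.

- **Board:** I raised it slowly by the handle. The near foot let go at about 0.26 rad and slid to the stop rail, while the far foot stayed on the start line. The board stayed at that angle after release.
- **Index:** I lowered the index arm to the board's angle before either foot was touched. My estimates of the offset disagreed in sign. The knob's position put the index about 0.01 to 0.02 rad high, with one single-view reading as far as +0.035. The slope of the arm against the board edge put it about 0.01 to 0.02 rad low. The tolerance is 0.03 rad and the readings centred near zero, so I left it where it was.
- **Foot in tray:** I gripped the slid foot by its stem, lifted it off the board and stood it in the tray. The last pictures show it upright near the tray's middle, with the other foot on the line, the board raised and the arm clear of everything.

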